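# Re-space a parts tote and load the next weld kit

## Robot

A 6-joint arm with a two-finger parallel gripper is mounted at the origin on the work surface. World frame = base frame: x ahead of the robot, y to its left, z up, the work surface at z = 0. Lengths are in m, angles in rad, forces in N, time in s.
With the tool pointing down it reaches from about 0.4 to 0.825 m from the base axis. Payload 7 kg.
Tool frame: the origin (TCP) lies midway between the tips of the shut fingers; the grasp point (between the pads) lies 19 mm behind it; z points along the fingers, y is the line along which they close (so a half turn about z gives the same grasp; the last joint's range is limited). The gripper opens to 88 mm and grips with 3 to 60 N. Pads are 19 mm wide; open, the fingers measure 130 mm over their backs; the gripper's body (78 mm by 193 mm) begins 47 mm behind the grasp point.
Start: joints at [1.437, 0.359, 0.012, 0, -1.224, -0.288], TCP at [0.276, 0.616, 0.227] pointing down, gripper open.
Joint ranges: [-3.07, 3.07], [-1.43, 2.12], [-1.02, 1.25], [-3.03, 1.67], [-3.05, -0], [-3.03, 3.03]. Speed limits (rad/s): [2.39, 2.39, 3.01, 3.14, 3.14, 3.14].

## Interface

Orientations are given as [roll, pitch, yaw] about the fixed x, y, z axes, in that order (R = Rz(yaw) Ry(pitch) Rx(roll)).
In Python, from station import get_state, grab_frame, calibration, job_done, boxes_of, regions_of, spot_point gives the robot as it stands. The module is installed in compiled form; this text tells all that it offers.
- The arm moves only by the tool arm_command, never from a script. Its argument "commands" is a list of rows, each an object of numbers: "tx", "ty", "tz": the shift along the tool's x, y, z each as a share of 25 cm, from -1 to 1; "twist": the turn about the tool's z as a share of 180 degrees, from -1 to 1. A call has exactly 8 rows; each row is the pose to reach, as a shift and turn from the pose commanded when the call began, along the tool's axes at that moment, turning the shorter way round; what a row does not reach only later rows make up. A row lasts 1/12 s, in which the tool goes at most 41.7 mm and 7.16 degrees, less where a joint would pass 70% of its speed; a pose out of reach is approached as far as the arm can. A call with a number of a shift or a turn outside -1 to 1 is refused whole. A call with a gripper value outside its range is refused whole. "claw" is the opening, from 0 (shut) to 1 (fully open), set as the call begins (left out, the last holds). The fingers move at their own pace and stop on an object; "grip_force" is the grip in N (left out, the last holds). Time passes only in rows, so rows that repeat a pose let the fingers close, or fill a call up. It gives the time, the measured TCP pose, the force, the opening and the grip force at its end, in the units of the state.
- get_state(): the state, without advancing time (a new reading comes with each control period).
- grab_frame(name): name is "scene" or "top" or "wrist"; returns the picture (420x560x3 uint8, red, green, blue); there is no depth.
- calibration(name): a dict with "camera_matrix" (3x3 intrinsics, pixels), "k1" (the pictures are not rectified: a ray, as slopes to the right and down, at radius r is drawn at 1 + k1 r^2 times it, then the intrinsics apply), "extrinsics" (4x4, takes a point from camera to world coordinates). Camera axes: x right, y down, z forward; pixel columns grow to the right and rows downward; lengths in m; the calibration is good to about 2 mm. A picture is of the moment at which its call begins: read the wrist's pose just before it. calibration takes no time and is no camera call; for the wrist camera it gives the pose at the moment of the call.
- job_done(): hands the job in; it is judged then, once.
Trained networks look in the newest picture that a camera, given by its name, has taken for a name from the list of things; names that differ only in an ending like _2 or _b are one class to them, and where a whole thing is asked for, a point or a joint stands for the part that bears it (a point fixed in the world has none). Each returns a list of dicts, best first, with "score" (0 to 1); they miss things now and then, are a little off and sometimes report something else, mostly with a low value. They report only what shows in the picture. A call takes as long as a camera call. They do not tell look-alikes from the thing itself.
- boxes_of(query, camera): "rect" ([left, top, right, bottom] in pixels, round what is visible of it).
- regions_of(query, camera): "region" (420x560 bool, what is visible of it) and "rect" ([left, top, right, bottom] in pixels, round what is visible of it).
- spot_point(query, camera): "uv" ([column, row] in pixels: a listed point, or the origin of a listed thing).
The state is a dict: "t": time; "q": joint angles; "qd": joint speeds; "joint_efforts": joint torques, N m; "eef_pos": TCP position; "ee_rot": TCP orientation; "force": force on the tool from outside, world axes, zero at the start; "moment": the same for the moment, N m; "width": finger opening in m; "gripper_force": force on a finger pad.
Only numpy, scipy, OpenCV 4.12 (cv2) and the standard library are available. Lean on these libraries where they do the work, as an engineer would, in place of code of your own. Each camera call takes 0.05 s, during which the arm holds its last target. There are 200 camera calls.

## Task

The steel parts tote must carry the next weld kit: slide its two dividers outwards until the long square tube fits between them, with each end bay still long enough for what it holds (the round flange in one, a short channel bracket in the other). Then lay the long tube flat and lengthwise on the tote floor in the middle bay, and the loose bracket flat and lengthwise beside its twin in the twin's end bay. Set the parts down without dropping them, leave the flange and the twin lying in their bays, and do not push the magnet, hammer, brush or spray can about.

Things in the scene. Friction and masses are not known exactly. Their poses are not given: they have to be found in the camera images.
- tote: Open grey steel parts tote bolted to the bench, its length across in front of the robot. Inside 184 (x) x 430 (y) mm; walls 4 mm thick, 62 mm high; floor 4 mm thick. Origin: centre of its underside; x across it, away from the robot; y along it, to the robot's left. Rims stand out 12 mm, end feet and handles 24 mm. Two sliding dividers make left end, middle and right end bays.
- divider_left_grip (a point): Left (+y) divider: an upright 4 mm plate across the tote, with a grip bar on top 110 (x) x 12 (y) mm, 52 to 72 mm above the bench. This point: middle of the bar, 62 mm up; axes as the tote's. Slides only along the tote's y, 20 to 180 mm left of the tote's centre, with about 3 N friction (+ 8 N per m/s), and stays where left. Black end shoes, 30 mm (y), top 70 mm up, ride on the rims.
- divider_right_grip (a point): The same for the right divider (the -y one), which slides from 20 to 180 mm right of the tote's centre.
- rail_mid (a point): Centre of the long steel square tube, 30 x 30 mm section, 180 mm long along its own y axis, about 0.45 kg, hollow, open at both ends; lying on the bench between robot and tote, to the left or right. The point is 15 mm above its underside.
- bracket_mid (a point): Centre of the loose short steel channel bracket: U section lying legs down, 40 mm wide (own x), 30 mm high, 100 mm long (own y), plate 4 mm, about 0.29 kg, with two round holes and a slot marked on top; lying on the bench between robot and tote, on the other side from the tube. The point is 15 mm above its underside.
- stored_bracket_mid (a point): Centre of the twin: an identical bracket already lying lengthwise in one of the two end bays (left or right), in the half of the tote away from the robot, leaving room beside it on the robot's side. The point is 15 mm above its underside.
- flange_mid (a point): Centre of the round steel pipe flange, 76 mm across, 24 mm high with its hub, lying flat in the other end bay. The point is 12 mm above its underside. Free to slide if the divider pushes it.
- magnet: Red welding magnet, an arrow-shaped slab 60 x 88 x 18 mm lying on the bench between the tube and the bracket; a bystander. Origin at its underside.
- spray_can: Spray can 66 mm across, 190 mm tall, standing to the right of the tote; a bystander. Origin at its underside.
- hammer: Hammer 280 mm long lying to the left of the tote; a bystander. Origin at its underside.
- wire_brush: Hand brush 240 mm long lying at the right of the bench; a bystander. Origin at its underside.
- rail: The long tube itself (see its centre point); origin at the centre of its underside, axes as its centre point's.
- bracket: The loose bracket itself (see its centre point); origin at the centre of its underside, axes as its centre point's.
- stored_bracket: The twin bracket itself (see its centre point); origin at the centre of its underside, axes as its centre point's.
- flange: The flange itself (see its centre point); origin at the centre of its underside, axes as its centre point's.
There are look-alikes about, which are no part of the job. Leave any brown or red look-alike of the stored_bracket alone.

How it is judged:
On the way, in this order (a step that is already met when the one before it is completed fails the run):
1. both dividers are slid out: at least 190 mm between the middles of their grips, while the twin's bay keeps at least 103 mm and the flange's bay at least 78 mm from end wall to middle of the grip (distance between divider_left_grip and divider_right_grip above 0.19 m and ((y of stored_bracket_mid in the frame of divider_left_grip above 0.045 m and y of divider_left_grip in the frame of tote below 0.112 m and y of divider_right_grip in the frame of tote above -0.137 m) or (y of stored_bracket_mid in the frame of divider_right_grip below -0.045 m and y of divider_right_grip in the frame of tote above -0.112 m and y of divider_left_grip in the frame of tote below 0.137 m))), for 0.2 s.
2. the long tube lies flat on the tote floor between the dividers (y of rail_mid in the frame of divider_left_grip below -0.088 m and y of rail_mid in the frame of divider_right_grip above 0.088 m and x of rail_mid in the frame of tote between -0.08 and 0.08 m and z of rail_mid in the frame of tote below 0.023 m and angle between the y axis of rail_mid and the y axis of tote, either way round below 0.2 rad), for 0.2 s.
At the end, for the whole second after the job is handed in: The long tube lies on the tote floor between the two dividers, along the tote within 0.2 rad; the loose bracket and its twin both lie flat on the floor in the same end bay, lengthwise within 0.25 rad; the flange lies flat in the other end bay; all are at rest (under 20 mm/s) (all of step 2 and x of bracket_mid in the frame of tote between -0.078 and 0.078 m and z of each of bracket_mid, stored_bracket_mid in the frame of tote below 0.0225 m and angle between the y axis of each of bracket_mid, stored_bracket_mid and the y axis of tote, either way round below 0.25 rad and x of stored_bracket_mid in the frame of tote between -0.078 and 0.078 m and z of flange_mid in the frame of tote below 0.021 m and x of flange_mid in the frame of tote between -0.062 and 0.062 m and y of flange_mid in the frame of tote between -0.185 and 0.185 m and ((y of each of stored_bracket_mid, bracket_mid in the frame of divider_left_grip above 0.045 m and y of bracket_mid in the frame of tote below 0.172 m and y of flange_mid in the frame of divider_right_grip below -0.036 m) or (y of each of stored_bracket_mid, bracket_mid in the frame of divider_right_grip below -0.045 m and y of bracket_mid in the frame of tote above -0.172 m and y of flange_mid in the frame of divider_left_grip above 0.036 m)) and linear speed of each of rail, bracket, stored_bracket, flange below 0.02 m/s); the robot touches nothing.
It fails at once if the tube or the bracket is dropped (falls faster than 0.8 m/s with no finger on it: a drop of about 35 mm) ((linear speed of rail above 0.8 m/s and contact force between rail and the fingers below 0.05 N) or (linear speed of bracket above 0.8 m/s and contact force between bracket and the fingers below 0.05 N)).
It fails at once if the flange or the twin is lifted out of its bay (its centre over 50 mm above the tote's underside) (z of any of flange_mid, stored_bracket_mid in the frame of tote above 0.05 m).
It fails at once if a tool on the bench is shoved more than 30 mm from where it lay (distance of any of magnet, spray_can, hammer, wire_brush from where it was at the start of the episode above 0.03 m).
It also fails if it takes over 67 s, if anything falls off the work surface, if the arm or the gripper's body presses on something with over 40 N, if the wrist force passes 120 N, or if a joint passes its speed limit or range.

## Working session

There is one attempt and no reset: what is moved stays moved. The work goes in short steps, Python scripts to look and compute and a tool call to move; the robot and the scene stay as the last step left them, time stands still between calls to the robot, and variables do not carry over. Pictures are saved under pics/ and viewed, at most 10 in all, crops included, and the job is handed in when it is done.

Besides the shell and the picture viewer there is one more tool, called as name(argument=value, ...) on one line, values as JSON. arm_command: Moves the arm, as the interface text tells. Shift numbers are shares of 25 cm and turn numbers shares of 180 degrees, none past 1 either way. Its arguments: {"type":"object","properties":{"commands":{"type":"array"},"claw":{"type":"number"},"grip_force":{"type":"number"}},"required":["commands"]}

```bash
mkdir -p pics
cat > h.py <<'E'
import numpy as np, cv2
from station import *
from scipy.spatial.transform import Rotation as R
def ray(cal,uv):
    K=np.array(cal["camera_matrix"]);E=np.array(cal["extrinsics"]);k=cal["k1"]
    d=np.array([(uv[0]-K[0,2])/K[0,0],(uv[1]-K[1,2])/K[1,1]]);s=d.copy()
    for _ in range(20): s=d/(1+k*(s@s))
    v=E[:3,:3]@np.array([s[0],s[1],1]);return E[:3,3],v/np.linalg.norm(v)
def atz(cal,uv,z):
    o,v=ray(cal,uv);return o+v*(z-o[2])/v[2]
def tri(rs):
    A=np.zeros((3,3));b=np.zeros(3)
    for o,v in rs:
        P=np.eye(3)-np.outer(v,v);A+=P;b+=P@o
    p=np.linalg.solve(A,b);return p,max(np.linalg.norm((np.eye(3)-np.outer(v,v))@(p-o)) for o,v in rs)
def save(img,n): cv2.imwrite("pics/"+n,cv2.cvtColor(img,cv2.COLOR_RGB2BGR))
E
cat > a.py <<'E'
from h import *
np.set_printoptions(precision=3,suppress=True)
f={c:grab_frame(c) for c in("scene","top")}
for c in f: save(f[c],c+"0.png")
cal={c:calibration(c) for c in f}
for c in f: print(c,np.array(cal[c]["extrinsics"])[:3,3])
for n in ["tote","divider_left_grip","divider_right_grip","rail_mid","bracket_mid","stored_bracket_mid","flange_mid","magnet"]:
    r={c:spot_point(n,c) for c in f}
    print(n,{c:[(np.round(x["uv"]),round(x["score"],2)) for x in r[c][:3]] for c in f})
    if r["scene"] and r["top"]: print("   ",*tri([ray(cal[c],r[c][0]["uv"]) for c in f]))
s=get_state();print(s["t"],s["eef_pos"],s["ee_rot"],s["width"])
E
python3 a.py
```

```text
scene [1.572 0.151 0.888]
top [0.221 0.014 1.416]
tote {'scene': [(array([266., 263.]), 0.87)], 'top': [(array([281., 157.]), 0.75), (array([203., 230.]), 0.37), (array([231., 141.]), 0.2)]}
    [ 0.63 -0.02  0.01] 0.0016551609412479675
divider_left_grip {'scene': [(array([282., 250.]), 0.58)], 'top': [(array([268., 151.]), 0.59), (array([414., 221.]), 0.41)]}
    [0.635 0.024 0.062] 0.0014702102798781617
divider_right_grip {'scene': [(array([251., 248.]), 0.92)], 'top': []}
rail_mid {'scene': [(array([364., 214.]), 0.94), (array([281., 216.]), 0.36)], 'top': [(array([206., 227.]), 0.66)]}
    [0.398 0.227 0.016] 0.007437040912162209
bracket_mid {'scene': [(array([117., 235.]), 0.65)], 'top': [(array([332., 226.]), 0.64), (array([266., 149.]), 0.2)]}
    [ 0.471 -0.334 -0.05 ] 0.15496907450820366
stored_bracket_mid {'scene': [(array([134., 261.]), 0.72), (array([162., 170.]), 0.71), (array([204., 266.]), 0.68)], 'top': [(array([385., 144.]), 0.94), (array([406., 275.]), 0.92), (array([230., 143.]), 0.67)]}
    [ 0.672 -0.363  0.015] 0.002929758013599974
flange_mid {'scene': [(array([324., 285.]), 0.56)], 'top': [(array([205., 227.]), 0.75), (array([234., 142.]), 0.6)]}
    [ 0.438  0.196 -0.226] 0.06456971762367858
magnet {'scene': [(array([280., 218.]), 0.71)], 'top': [(array([272., 219.]), 0.77)]}
    [0.427 0.001 0.004] 0.008540003376221201
0.9 [0.276 0.616 0.227] [ 3.142 -0.    -0.422] 0.08766643760816563
```

View pics/scene0.png

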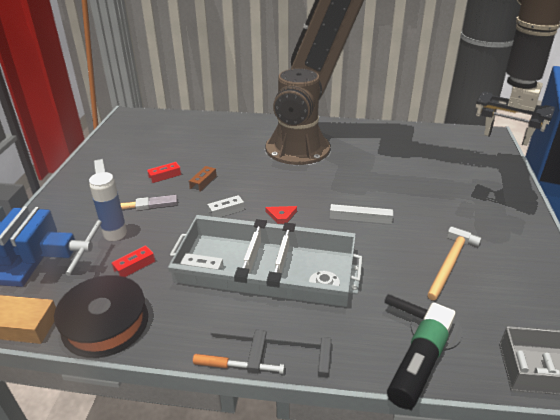

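View pics/top0.png

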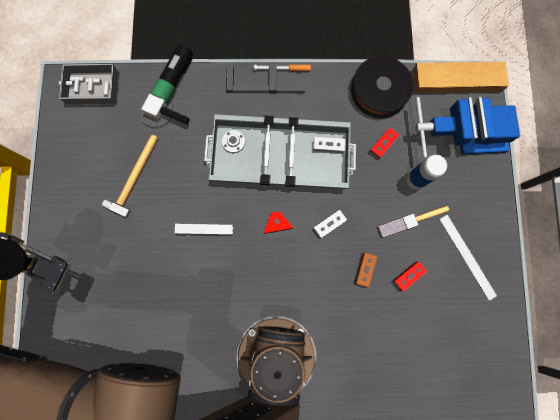

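The scene picture shows the tote at (266,262) with the loose grey bracket at (226,205), the tube at (362,214), the flange in the left bay at (324,280) and the twin in the right bay at (202,262). In the top picture the bracket candidates are:
- grey (330,223): on the bench, on the other side from the tube. This is the loose bracket.
- grey (329,145): in the tote's right bay. This is the twin.
- red (384,143), red (410,276) and brown (367,270): look-alikes, left alone.

The tube is at (204,229). The white bar at (468,257) is not between the robot and the tote.

```bash
cat > b.py <<'E'
from h import *
np.set_printoptions(precision=3,suppress=True)
c={n:calibration(n) for n in("scene","top")}
f={n:grab_frame(n) for n in c}
P={"rail":((362,212),(204,229)),"bracket":((226,205),(330,223)),"twin":((202,261),(329,144)),"flange":((323,281),(233,141)),"divL":((284,250),(267,151)),"divR":((253,248),(291,152)),"magnet":((281,215),(277,222))}
for n,(a,b) in P.items(): print(n,*tri([ray(c["scene"],a),ray(c["top"],b)]))
for q,uv in (("rail",(204,229)),("bracket",(330,223)),("stored_bracket",(329,145)),("magnet",(277,222)),("flange",(233,141)),("tote",(281,152))):
    for r in regions_of(q,"top"):
        m=r["region"]
        if m[uv[1]-3:uv[1]+4,uv[0]-3:uv[0]+4].any():
            (cx,cy),wh,a=cv2.minAreaRect(np.argwhere(m)[:,::-1].astype(np.float32))
            z={"rail":.03,"bracket":.03,"stored_bracket":.034,"magnet":.018,"flange":.02,"tote":.062}[q]
            bp=cv2.boxPoints(((cx,cy),wh,a)); w=np.array([atz(c["top"],p,z)[:2] for p in bp]); e=np.diff(w[[0,1,2]],axis=0)
            print(q,round(r["score"],2),w.mean(0),"sides",np.linalg.norm(e,axis=1),"angles",np.degrees(np.arctan2(e[:,1],e[:,0])));break
k=f["top"][195:250,160:390]
save(cv2.resize(f["top"][100:250,160:430],None,fx=2.9,fy=2.9,interpolation=cv2.INTER_CUBIC),"crop1.png")
E
python3 b.py
```

```text
rail [0.392 0.228 0.021] 0.0023357831465692595
bracket [ 0.409 -0.173  0.023] 0.0008825366138675614
twin [ 0.667 -0.176  0.031] 0.0002581129704768733
flange [0.684 0.136 0.015] 0.001225894140641687
divL [0.634 0.028 0.062] 0.0029866624364696154
divR [ 0.632 -0.05   0.059] 0.00110620436210559
magnet [ 0.415 -0.006  0.006] 2.3824913283642262e-05
rail 0.81 [0.393 0.226] sides [0.179 0.041] angles [ -90.34  -179.503]
bracket 0.65 [ 0.406 -0.174] sides [0.101 0.042] angles [ -56.872 -147.977]
stored_bracket 0.73 [ 0.663 -0.178] sides [0.101 0.047] angles [-90.089 177.881]
magnet 0.54 [ 0.416 -0.005] sides [0.085 0.061] angles [ -81.502 -172.089]
flange 0.74 [0.682 0.136] sides [0.072 0.082] angles [ -90.288 -179.674]
tote 0.93 [ 0.636 -0.017] sides [0.228 0.488] angles [ -0.929 -92.562]
```

View pics/crop1.png

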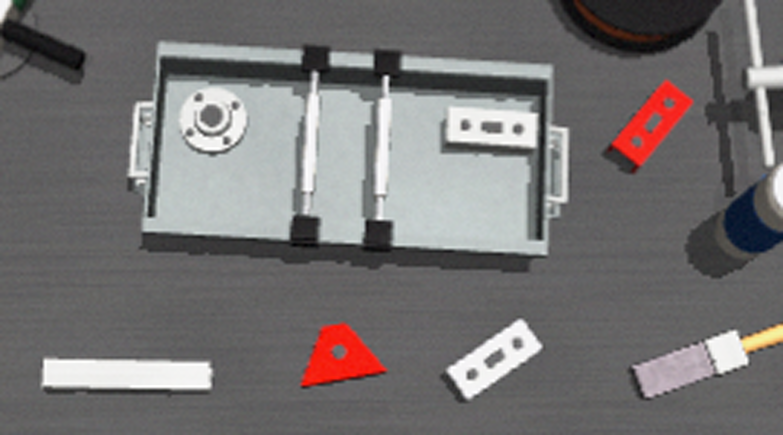

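The crop confirms the grey loose bracket at crop (494,358), the plain tube at (127,375), the twin in the right bay at (490,127) and the flange in the left bay at (212,118). The red look-alike at (655,125) lies outside the tote. Next I go above the tote.

```bash
cat >> h.py <<'E'
def plan(*wps):
    "world waypoints (x,y,z,yaw) -> shares relative to the present pose"
    s=get_state();p=np.array(s["eef_pos"]);e=np.array(s["ee_rot"]);M=R.from_euler("xyz",e).as_matrix()
    print("t",round(s["t"],2),"pos",np.round(p,4),"rot",np.round(e,3),"w",round(s["width"],4),"F",np.round(s["force"],1))
    for w in wps:
        d=M.T@(np.array(w[:3])-p)/.25; tw=-((w[3]-e[2]+np.pi)%(2*np.pi)-np.pi)/np.pi
        print(w,"-> tx %.3f ty %.3f tz %.3f twist %.4f"%(*d,tw))
E
python3 -c "
from h import *
plan((.45,.32,.25,-.05),(.6,0,.3,-.05))"
```

```text
t 1.3 pos [0.2763 0.6158 0.2266] rot [-3.142  0.    -0.422] w 0.0875 F [ 1.   1.  -0.3]
(0.45, 0.32, 0.25, -0.05) -> tx 1.118 ty 0.795 tz -0.094 twist -0.1183
(0.6, 0, 0.3, -0.05) -> tx 2.190 ty 1.717 tz -0.294 twist -0.1183
```

arm_command(commands=[{"tx":1,"ty":0.8,"tz":-0.2,"twist":-0.118},{"tx":1,"ty":0.8,"tz":-0.2,"twist":-0.118},{"tx":1,"ty":0.8,"tz":-0.2,"twist":-0.118},{"tx":1,"ty":0.8,"tz":-0.2,"twist":-0.118},{"tx":1,"ty":0.8,"tz":-0.2,"twist":-0.118},{"tx":1,"ty":0.8,"tz":-0.2,"twist":-0.118},{"tx":1,"ty":0.8,"tz":-0.2,"twist":-0.118},{"tx":1,"ty":0.8,"tz":-0.2,"twist":-0.118}], claw=0.6)

```text
t: 1.97
eef_pos: [0.4233, 0.3285, 0.2776]
ee_rot: [-3.141, -0.001, -0.051]
force: [1.0, -0.4, -1.2]
width: 0.0527
gripper_force: 0.0
```

```bash
python3 -c "
from h import *
plan((.60,0,.3,-.05))"
```

```text
t 1.97 pos [0.4233 0.3285 0.2776] rot [-3.141e+00 -1.000e-03 -5.100e-02] w 0.0527 F [ 1.  -0.4 -1.2]
(0.6, 0, 0.3, -0.05) -> tx 0.773 ty 1.276 tz -0.090 twist -0.0005
```

arm_command(commands=[{"tx":0.77,"ty":1,"tz":-0.1},{"tx":0.77,"ty":1,"tz":-0.1},{"tx":0.77,"ty":1,"tz":-0.1},{"tx":0.77,"ty":1,"tz":-0.1},{"tx":0.77,"ty":1,"tz":-0.1},{"tx":0.77,"ty":1,"tz":-0.1},{"tx":0.77,"ty":1,"tz":-0.1},{"tx":0.77,"ty":1,"tz":-0.1}])

```text
invalid input
```

```bash
cat > c.py <<'E'
from h import *
import sys
np.set_printoptions(precision=3,suppress=True)
n=sys.argv[1]; cal=calibration("wrist"); im=grab_frame("wrist"); save(im,n+".png")
np.save("pics/"+n+".npy",{"cal":cal,"im":im},allow_pickle=True)
print("cam",np.array(cal["extrinsics"])[:3,3])
Z={"divider_left_grip":.062,"divider_right_grip":.062,"rail_mid":.015,"bracket_mid":.015,"stored_bracket_mid":.019,"flange_mid":.016,"tote":0}
for q in sys.argv[2:]:
    for r in spot_point(q,"wrist")[:3]: print(q,round(r["score"],2),np.round(r["uv"],1),atz(cal,r["uv"],Z[q]))
plan()
E
python3 c.py w1 divider_left_grip divider_right_grip stored_bracket_mid flange_mid tote
```

```text
cam [0.493 0.324 0.435]
stored_bracket_mid 0.17 [348.1 197.6] [0.396 0.228 0.019]
tote 0.69 [526.5  15.5] [ 0.632 -0.02   0.   ]
t 2.27 pos [0.422 0.332 0.276] rot [-3.142  0.    -0.051] w 0.0523 F [ 0.1 -0.2 -0.6]
```

View pics/w1.png

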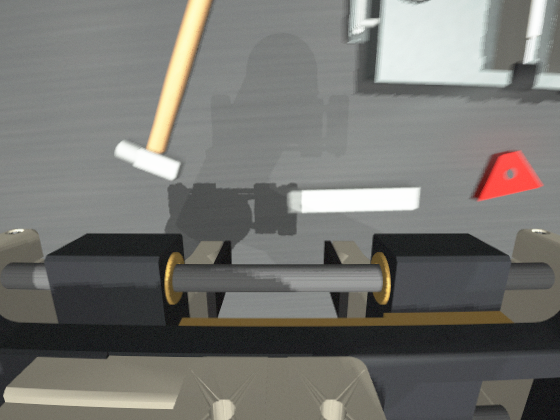

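The picture, taken before the refused move, shows the tube at (355,200) and the tote's corner at upper right. The rows need every field.

arm_command(commands=[{"tx":0.4,"ty":1,"tz":0,"twist":0},{"tx":0.4,"ty":1,"tz":0,"twist":0},{"tx":0.4,"ty":1,"tz":0,"twist":0},{"tx":0.4,"ty":1,"tz":0,"twist":0},{"tx":0.4,"ty":1,"tz":0,"twist":0},{"tx":0.4,"ty":1,"tz":0,"twist":0},{"tx":0.4,"ty":1,"tz":0,"twist":0},{"tx":0.4,"ty":1,"tz":0,"twist":0}])

```text
t: 2.93
eef_pos: [0.5103, 0.0742, 0.276]
ee_rot: [3.141, 0.001, -0.053]
force: [-0.3, 1.3, -1.0]
width: 0.0525
gripper_force: 0.0
```

```bash
python3 c.py w2 divider_left_grip divider_right_grip stored_bracket_mid flange_mid tote bracket_mid
```

```text
cam [0.58  0.07  0.433]
divider_left_grip 0.95 [312.2  76. ] [0.641 0.026 0.062]
divider_right_grip 0.69 [380.6  76.4] [ 0.637 -0.054  0.062]
stored_bracket_mid 0.66 [462.4  51.9] [ 0.669 -0.176  0.019]
stored_bracket_mid 0.57 [456.8  58.4] [ 0.662 -0.169  0.019]
stored_bracket_mid 0.51 [331.6 237.3] [ 0.424 -0.002  0.019]
flange_mid 0.72 [220.3  49.7] [0.686 0.137 0.016]
tote 0.76 [338.2  84.5] [ 0.638 -0.017  0.   ]
bracket_mid 0.92 [445.6 240.4] [ 0.408 -0.177  0.015]
t 3.28 pos [0.509 0.077 0.277] rot [-3.142  0.    -0.049] w 0.0527 F [ 0.3 -0.5  0.1]
```

View pics/w2.png

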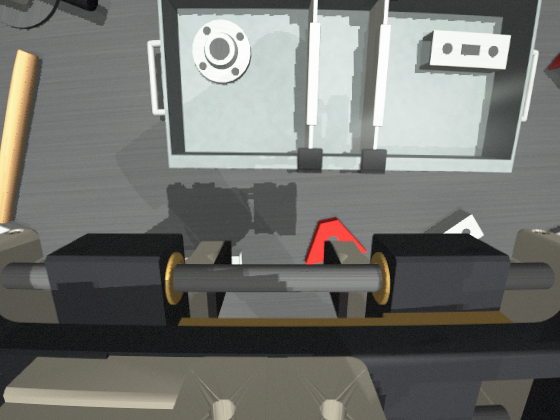

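The picture shows the tote with the flange at (221,50), the left divider bar at (313,75) and the right one at (382,75). The twin is at (470,48), and the near rim edge runs from (168,170) to (512,171).

```bash
cat > d.py <<'E'
from h import *
np.set_printoptions(precision=4,suppress=True)
D=np.load("pics/w2.npy",allow_pickle=True).item();c=D["cal"]
a,b=atz(c,(168,170),.062),atz(c,(512,171),.062)
d=(a-b)[:2];print("rim",a,b,np.linalg.norm(d),"yaw",np.arctan2(d[1],d[0])-np.pi/2)
g=lambda *p:[atz(c,q,.062)[:2] for q in p]
for n,p in {"L":((317,10),(309,120)),"R":((385,25),(377,120))}.items():
    u,v=[atz(c,q,.072)[:2] for q in p];print(n,u,v,"dir",np.arctan2(*(u-v)[::-1]))
t=-.05;Rt=np.array([[np.cos(t),-np.sin(t)],[np.sin(t),np.cos(t)]])
for n,p in {"L":(.639,.027),"R":(.635,-.052),"twin":(.667,-.176),"flange":(.685,.137),"rimL":a[:2],"rimR":b[:2]}.items(): print(n,Rt.T@(np.array(p)-[.637,-.018]))
E
python3 d.py; python3 -c "
from h import *
plan((.64,.027,.15,-.05),(.64,.027,.045,-.05))"
```

```text
rim [0.541  0.2094 0.062 ] [ 0.5172 -0.2291  0.062 ] 0.43913850534249005 yaw -0.054279536891444824
L [0.7063 0.0198] [0.591  0.0321] dir -0.1059550741480693
R [ 0.6882 -0.0547] [ 0.5871 -0.0478] dir -0.06850436100762913
L [-0.0003  0.045 ]
R [-0.0003 -0.0341]
twin [ 0.0379 -0.1563]
flange [0.0402 0.1572]
rimL [-0.1073  0.2223]
rimR [-0.1091 -0.2168]
t 3.28 pos [0.5095 0.0775 0.2765] rot [-3.142  0.    -0.049] w 0.0527 F [ 0.3 -0.5  0.1]
(0.64, 0.027, 0.15, -0.05) -> tx 0.531 ty 0.176 tz 0.506 twist 0.0003
(0.64, 0.027, 0.045, -0.05) -> tx 0.531 ty 0.176 tz 0.926 twist 0.0003
```

arm_command(commands=[{"tx":0.53,"ty":0.18,"tz":0.4,"twist":0},{"tx":0.53,"ty":0.18,"tz":0.4,"twist":0},{"tx":0.53,"ty":0.18,"tz":0.4,"twist":0},{"tx":0.53,"ty":0.18,"tz":0.4,"twist":0},{"tx":0.53,"ty":0.18,"tz":0.6,"twist":0},{"tx":0.53,"ty":0.18,"tz":0.75,"twist":0},{"tx":0.53,"ty":0.18,"tz":0.85,"twist":0},{"tx":0.53,"ty":0.18,"tz":0.92,"twist":0}])

```text
t: 3.95
eef_pos: [0.6371, 0.0247, 0.0415]
ee_rot: [3.14, 0.006, -0.051]
force: [-0.6, -0.0, 0.1]
width: 0.0526
gripper_force: 0.0
```

arm_command(commands=[{"tx":0,"ty":0,"tz":0,"twist":0},{"tx":0,"ty":0,"tz":0,"twist":0},{"tx":0,"ty":0,"tz":0,"twist":0},{"tx":0,"ty":0,"tz":0,"twist":0},{"tx":0,"ty":0,"tz":0,"twist":0},{"tx":0,"ty":0,"tz":0,"twist":0},{"tx":0,"ty":0,"tz":0,"twist":0},{"tx":0,"ty":0,"tz":0,"twist":0}], claw=0, grip_force=15)

```text
t: 4.62
eef_pos: [0.6403, 0.0248, 0.0478]
ee_rot: [-3.141, -0.002, -0.051]
force: [-1.7, 1.6, 5.5]
width: 0.0123
gripper_force: 15.0
```

arm_command(commands=[{"tx":0,"ty":-0.04,"tz":0,"twist":0},{"tx":0,"ty":-0.1,"tz":0,"twist":0},{"tx":0,"ty":-0.16,"tz":0,"twist":0},{"tx":0,"ty":-0.22,"tz":0,"twist":0},{"tx":0,"ty":-0.28,"tz":0,"twist":0},{"tx":0,"ty":-0.31,"tz":0,"twist":0},{"tx":0,"ty":-0.31,"tz":0,"twist":0},{"tx":0,"ty":-0.31,"tz":0,"twist":0}])

```text
t: 5.28
eef_pos: [0.6453, 0.1038, 0.0478]
ee_rot: [-3.14, -0.004, -0.05]
force: [1.6, 2.2, 6.2]
width: 0.0121
gripper_force: 15.0
```

arm_command(commands=[{"tx":0,"ty":0,"tz":0,"twist":0},{"tx":0,"ty":0,"tz":0,"twist":0},{"tx":0,"ty":0,"tz":0,"twist":0},{"tx":0,"ty":0,"tz":0,"twist":0},{"tx":0,"ty":0,"tz":-0.1,"twist":0},{"tx":0,"ty":0,"tz":-0.2,"twist":0},{"tx":0,"ty":0,"tz":-0.3,"twist":0},{"tx":0,"ty":0,"tz":-0.3,"twist":0}], claw=0.6)

```text
t: 5.95
eef_pos: [0.6463, 0.1024, 0.1269]
ee_rot: [-3.139, -0.007, -0.05]
force: [1.9, 0.6, 1.1]
width: 0.0524
gripper_force: 0.0
```

```bash
python3 -c "
from h import *
plan((.636,-.055,.13,-.054),(.636,-.055,.046,-.054))"
```

```text
t 5.95 pos [0.6463 0.1024 0.1269] rot [-3.139 -0.007 -0.05 ] w 0.0524 F [1.9 0.6 1.1]
(0.636, -0.055, 0.13, -0.054) -> tx -0.010 ty 0.631 tz -0.014 twist 0.0012
(0.636, -0.055, 0.046, -0.054) -> tx -0.012 ty 0.632 tz 0.322 twist 0.0012
```

arm_command(commands=[{"tx":-0.01,"ty":0.63,"tz":0,"twist":0},{"tx":-0.01,"ty":0.63,"tz":0,"twist":0},{"tx":-0.01,"ty":0.63,"tz":0,"twist":0},{"tx":-0.01,"ty":0.63,"tz":0,"twist":0},{"tx":-0.01,"ty":0.63,"tz":0.05,"twist":0},{"tx":-0.01,"ty":0.63,"tz":0.15,"twist":0},{"tx":-0.01,"ty":0.63,"tz":0.25,"twist":0},{"tx":-0.01,"ty":0.63,"tz":0.32,"twist":0}])

```text
t: 6.62
eef_pos: [0.6318, -0.056, 0.0394]
ee_rot: [-3.142, 0.002, -0.053]
force: [-0.0, -0.1, -1.0]
width: 0.0528
gripper_force: 0.0
```

arm_command(commands=[{"tx":0,"ty":0,"tz":0,"twist":0},{"tx":0,"ty":0,"tz":0,"twist":0},{"tx":0,"ty":0,"tz":0,"twist":0},{"tx":0,"ty":0,"tz":0,"twist":0},{"tx":0,"ty":0,"tz":0,"twist":0},{"tx":0,"ty":0,"tz":0,"twist":0},{"tx":0,"ty":0,"tz":0,"twist":0},{"tx":0,"ty":0,"tz":0,"twist":0}], claw=0, grip_force=15)

```text
t: 7.28
eef_pos: [0.6337, -0.0548, 0.0425]
ee_rot: [-3.141, -0.002, -0.051]
force: [-1.2, 2.4, 6.0]
width: 0.0116
gripper_force: 15.0
```

arm_command(commands=[{"tx":0,"ty":0.03,"tz":0,"twist":0},{"tx":0,"ty":0.08,"tz":0,"twist":0},{"tx":0,"ty":0.13,"tz":0,"twist":0},{"tx":0,"ty":0.18,"tz":0,"twist":0},{"tx":0,"ty":0.22,"tz":0,"twist":0},{"tx":0,"ty":0.235,"tz":0,"twist":0},{"tx":0,"ty":0.235,"tz":0,"twist":0},{"tx":0,"ty":0.235,"tz":0,"twist":0}])

```text
t: 7.95
eef_pos: [0.6299, -0.1151, 0.0426]
ee_rot: [3.141, -0.0, -0.052]
force: [-3.2, -3.7, 7.3]
width: 0.0119
gripper_force: 15.0
```

arm_command(commands=[{"tx":0,"ty":0,"tz":0,"twist":0},{"tx":0,"ty":0,"tz":0,"twist":0},{"tx":0,"ty":0,"tz":0,"twist":0},{"tx":0,"ty":0,"tz":0,"twist":0},{"tx":0,"ty":0,"tz":-0.15,"twist":0},{"tx":0,"ty":0,"tz":-0.3,"twist":0},{"tx":-0.1,"ty":0,"tz":-0.45,"twist":0},{"tx":-0.2,"ty":-0.1,"tz":-0.6,"twist":0}], claw=0.6)

```text
t: 8.62
eef_pos: [0.5872, -0.0941, 0.1835]
ee_rot: [3.141, 0.0, -0.053]
force: [0.7, 1.6, 0.2]
width: 0.0517
gripper_force: 0.0
```

```bash
python3 -c "
from h import *
plan((.5,0,.28,-.054),(.45,.15,.28,-.8),(.33,.227,.25,-1.571))"
```

```text
t 8.62 pos [ 0.5872 -0.0941  0.1835] rot [ 3.141  0.    -0.053] w 0.0517 F [0.7 1.6 0.2]
(0.5, 0, 0.28, -0.054) -> tx -0.368 ty -0.357 tz -0.386 twist 0.0004
(0.45, 0.15, 0.28, -0.8) -> tx -0.600 ty -0.946 tz -0.387 twist 0.2378
(0.33, 0.227, 0.25, -1.571) -> tx -1.095 ty -1.228 tz -0.267 twist 0.4833
```

arm_command(commands=[{"tx":-0.55,"ty":-1,"tz":-0.3,"twist":0.3},{"tx":-0.55,"ty":-1,"tz":-0.3,"twist":0.3},{"tx":-0.55,"ty":-1,"tz":-0.3,"twist":0.3},{"tx":-0.55,"ty":-1,"tz":-0.3,"twist":0.3},{"tx":-0.55,"ty":-1,"tz":-0.3,"twist":0.3},{"tx":-0.55,"ty":-1,"tz":-0.3,"twist":0.3},{"tx":-0.55,"ty":-1,"tz":-0.3,"twist":0.3},{"tx":-0.55,"ty":-1,"tz":-0.3,"twist":0.3}])

```text
t: 9.28
eef_pos: [0.4627, 0.1642, 0.2573]
ee_rot: [-3.141, 0.0, -0.956]
force: [0.4, -0.0, -0.2]
width: 0.0524
gripper_force: 0.0
```

```bash
python3 -c "
from h import *
plan((.395,.31,.22,-1.571))"
```

```text
t 9.28 pos [0.4627 0.1642 0.2573] rot [-3.141  0.    -0.956] w 0.0524 F [ 0.4 -0.  -0.2]
(0.395, 0.31, 0.22, -1.571) -> tx -0.633 ty -0.115 tz 0.150 twist 0.1958
```

arm_command(commands=[{"tx":-0.63,"ty":-0.12,"tz":0.15,"twist":0.196},{"tx":-0.63,"ty":-0.12,"tz":0.15,"twist":0.196},{"tx":-0.63,"ty":-0.12,"tz":0.15,"twist":0.196},{"tx":-0.63,"ty":-0.12,"tz":0.15,"twist":0.196},{"tx":-0.63,"ty":-0.12,"tz":0.15,"twist":0.196},{"tx":-0.63,"ty":-0.12,"tz":0.15,"twist":0.196},{"tx":-0.63,"ty":-0.12,"tz":0.15,"twist":0.196},{"tx":-0.63,"ty":-0.12,"tz":0.15,"twist":0.196}])

```text
t: 9.95
eef_pos: [0.3966, 0.3082, 0.2189]
ee_rot: [3.141, -0.0, -1.564]
force: [0.0, -0.2, -0.1]
width: 0.0527
gripper_force: 0.0
```

```bash
cat > e.py <<'E'
from h import *
import sys
np.set_printoptions(precision=4,suppress=True)
n,q,z=sys.argv[1],sys.argv[2],float(sys.argv[3])
cal=calibration("wrist"); im=grab_frame("wrist"); save(im,n+".png"); np.save("pics/"+n+".npy",{"cal":cal,"im":im},allow_pickle=True)
for r in regions_of(q,"wrist")[:2]:
    b=cv2.boxPoints(cv2.minAreaRect(np.argwhere(r["region"])[:,::-1].astype(np.float32)))
    w=np.array([atz(cal,p,z)[:2] for p in b]);e=np.diff(w[[0,1,2]],axis=0)
    print(q,round(r["score"],2),r["rect"],w.mean(0),np.linalg.norm(e,axis=1),np.degrees(np.arctan2(e[:,1],e[:,0])))
for r in spot_point(q+"_mid","wrist")[:2]: print(round(r["score"],2),np.array(r["uv"]),atz(cal,r["uv"],.015))
plan()
E
python3 e.py w3 rail .03
python3 - <<'E'
import sys; sys.path.insert(0,".")
from h import *
c=calibration("top"); im=grab_frame("top")
for q in("divider_left_grip","divider_right_grip","flange_mid","stored_bracket_mid"):
    z=.062 if "div" in q else .018
    for r in spot_point(q,"top")[:2]: print(q,round(r["score"],2),np.round(r["uv"]),np.round(atz(c,r["uv"],z),3))
E
```

```text
rail 0.59 [264.9, 30.3, 297.1, 199.5] [0.3934 0.2258] [0.1801 0.0296] [-92.2467 178.5343]
0.64 [277.7 119.9] [0.3967 0.225  0.015 ]
t 10.1 pos [0.3971 0.3076 0.2193] rot [-3.141  0.    -1.567] w 0.0524 F [-1.1 -0.5  0.6]
divider_left_grip 0.86 [242. 147.] [0.648 0.105 0.062]
divider_right_grip 0.9 [314. 149.] [ 0.64  -0.123  0.062]
divider_right_grip 0.38 [272. 222.] [0.408 0.011 0.062]
flange_mid 0.73 [234. 143.] [0.676 0.135 0.018]
stored_bracket_mid 0.95 [384. 145.] [ 0.668 -0.359  0.018]
stored_bracket_mid 0.86 [328. 145.] [ 0.667 -0.174  0.018]
```

View pics/w3.png

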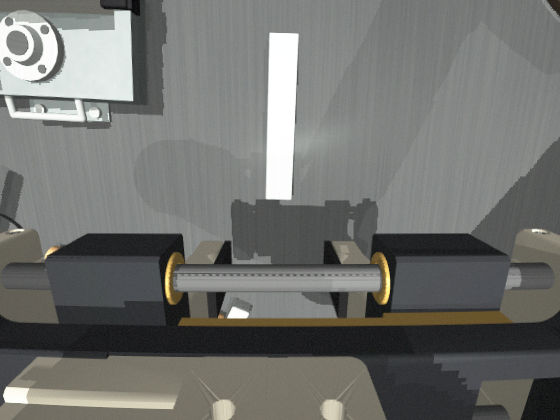

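The tube lies at rows 33–199, column 281, with a measured length of 180 mm and width of 30 mm at the 30 mm height, so the height checks out. The top view puts the dividers at y≈+0.105 and −0.12, as intended.

```bash
python3 -c "
from h import *
plan((.3934,.226,.08,-1.603),(.3934,.226,.010,-1.603))"
```

```text
t 10.35 pos [0.3971 0.3078 0.2192] rot [-3.141  0.    -1.568] w 0.0525 F [-0.3 -0.6 -0.3]
(0.3934, 0.226, 0.08, -1.603) -> tx 0.327 ty 0.016 tz 0.557 twist 0.0113
(0.3934, 0.226, 0.01, -1.603) -> tx 0.327 ty 0.016 tz 0.837 twist 0.0113
```

arm_command(commands=[{"tx":0.33,"ty":0.016,"tz":0.3,"twist":0.011},{"tx":0.33,"ty":0.016,"tz":0.45,"twist":0.011},{"tx":0.33,"ty":0.016,"tz":0.55,"twist":0.011},{"tx":0.33,"ty":0.016,"tz":0.65,"twist":0.011},{"tx":0.33,"ty":0.016,"tz":0.73,"twist":0.011},{"tx":0.33,"ty":0.016,"tz":0.79,"twist":0.011},{"tx":0.33,"ty":0.016,"tz":0.82,"twist":0.011},{"tx":0.33,"ty":0.016,"tz":0.83,"twist":0.011}])

```text
t: 11.02
eef_pos: [0.393, 0.2251, 0.0106]
ee_rot: [3.141, -0.002, -1.602]
force: [0.4, 0.5, 0.3]
width: 0.0528
gripper_force: 0.0
```

arm_command(commands=[{"tx":0,"ty":0,"tz":0,"twist":0},{"tx":0,"ty":0,"tz":0,"twist":0},{"tx":0,"ty":0,"tz":0,"twist":0},{"tx":0,"ty":0,"tz":0,"twist":0},{"tx":0,"ty":0,"tz":0,"twist":0},{"tx":0,"ty":0,"tz":0,"twist":0},{"tx":0,"ty":0,"tz":0,"twist":0},{"tx":0,"ty":0,"tz":0,"twist":0}], claw=0, grip_force=45)

```text
t: 11.68
eef_pos: [0.3936, 0.2264, 0.0126]
ee_rot: [-3.14, 0.002, -1.601]
force: [-1.7, 0.5, 7.3]
width: 0.0296
gripper_force: 45.0
```

arm_command(commands=[{"tx":0,"ty":0,"tz":-0.03,"twist":0},{"tx":0,"ty":0,"tz":-0.1,"twist":0},{"tx":0,"ty":0,"tz":-0.18,"twist":0},{"tx":0,"ty":0,"tz":-0.26,"twist":0},{"tx":0,"ty":0,"tz":-0.36,"twist":0},{"tx":0,"ty":0,"tz":-0.46,"twist":0},{"tx":0,"ty":0,"tz":-0.56,"twist":0},{"tx":0,"ty":0,"tz":-0.6,"twist":0}])

```text
t: 12.35
eef_pos: [0.3938, 0.2261, 0.1652]
ee_rot: [-3.139, 0.003, -1.601]
force: [1.1, -0.1, -3.7]
width: 0.0296
gripper_force: 45.0
```

```bash
python3 -c "
from h import *
plan((.637,-.007,.16,-1.625),(.637,-.007,.016,-1.625))"
```

```text
t 12.35 pos [0.3938 0.2261 0.1652] rot [-3.139e+00  3.000e-03 -1.601e+00] w 0.0296 F [ 1.1 -0.1 -3.7]
(0.637, -0.007, 0.16, -1.625) -> tx 0.902 ty -1.001 tz 0.021 twist 0.0075
(0.637, -0.007, 0.016, -1.625) -> tx 0.904 ty -0.999 tz 0.597 twist 0.0075
```

arm_command(commands=[{"tx":0.08,"ty":-0.08,"tz":0,"twist":0.008},{"tx":0.2,"ty":-0.22,"tz":0,"twist":0.008},{"tx":0.32,"ty":-0.35,"tz":0,"twist":0.008},{"tx":0.44,"ty":-0.48,"tz":0,"twist":0.008},{"tx":0.56,"ty":-0.62,"tz":0,"twist":0.008},{"tx":0.68,"ty":-0.75,"tz":0,"twist":0.008},{"tx":0.8,"ty":-0.88,"tz":0,"twist":0.008},{"tx":0.9,"ty":-1,"tz":0,"twist":0.008}])

```text
t: 13.02
eef_pos: [0.6242, 0.0021, 0.1616]
ee_rot: [3.14, 0.0, -1.627]
force: [0.8, 1.8, -3.7]
width: 0.0295
gripper_force: 45.0
```

```bash
python3 c.py w4 divider_left_grip divider_right_grip rail_mid tote; python3 -c "
from h import *
plan((.637,-.007,.16,-1.625),(.637,-.007,.0175,-1.625))"
```

```text
cam [ 0.621 -0.068  0.319]
divider_left_grip 0.58 [261.8 312.5] [0.646 0.104 0.062]
divider_right_grip 0.76 [261.4  68.2] [ 0.63  -0.118  0.062]
rail_mid 0.64 [275.3 255.9] [0.63  0.065 0.015]
tote 0.31 [261.4  68.1] [ 0.632 -0.13   0.   ]
t 13.27 pos [0.623 0.004 0.161] rot [ 3.14  -0.    -1.628] w 0.0297 F [-0.4  0.3 -4.4]
t 13.27 pos [0.623  0.0035 0.1609] rot [ 3.14  -0.    -1.628] w 0.0297 F [-0.4  0.3 -4.4]
(0.637, -0.007, 0.16, -1.625) -> tx 0.039 ty -0.058 tz 0.003 twist -0.0011
(0.637, -0.007, 0.0175, -1.625) -> tx 0.039 ty -0.060 tz 0.573 twist -0.0011
```

View pics/w4.png

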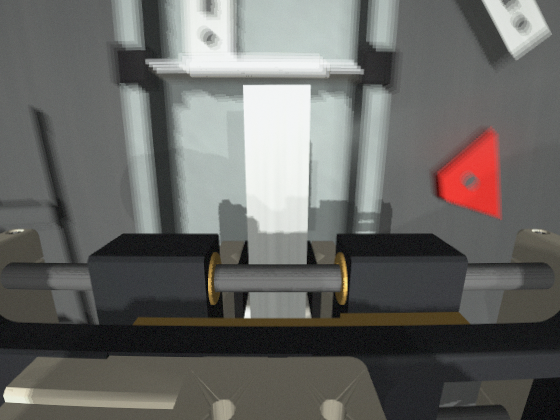

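The tube is held level at column 277 between the divider bars, with the right bar at row 68 and the tube end at row 86. It is lined up with the tote, so I lower it.

arm_command(commands=[{"tx":0.04,"ty":-0.06,"tz":0,"twist":0},{"tx":0.04,"ty":-0.06,"tz":0.1,"twist":0},{"tx":0.04,"ty":-0.06,"tz":0.2,"twist":0},{"tx":0.04,"ty":-0.06,"tz":0.3,"twist":0},{"tx":0.04,"ty":-0.06,"tz":0.4,"twist":0},{"tx":0.04,"ty":-0.06,"tz":0.47,"twist":0},{"tx":0.04,"ty":-0.06,"tz":0.52,"twist":0},{"tx":0.04,"ty":-0.06,"tz":0.54,"twist":0}])

```text
t: 13.93
eef_pos: [0.6362, -0.0058, 0.0248]
ee_rot: [3.138, -0.001, -1.625]
force: [-1.0, -0.2, -3.8]
width: 0.0297
gripper_force: 45.0
```

```bash
python3 -c "
from h import *
plan((.637,-.007,.0165,-1.625))"
```

```text
t 13.93 pos [ 0.6362 -0.0058  0.0248] rot [ 3.138e+00 -1.000e-03 -1.625e+00] w 0.0297 F [-1.  -0.2 -3.8]
(0.637, -0.007, 0.0165, -1.625) -> tx 0.005 ty -0.004 tz 0.033 twist -0.0002
```

arm_command(commands=[{"tx":0,"ty":0,"tz":0.008,"twist":0},{"tx":0,"ty":0,"tz":0.016,"twist":0},{"tx":0,"ty":0,"tz":0.024,"twist":0},{"tx":0,"ty":0,"tz":0.03,"twist":0},{"tx":0,"ty":0,"tz":0.034,"twist":0},{"tx":0,"ty":0,"tz":0.034,"twist":0},{"tx":0,"ty":0,"tz":0.034,"twist":0},{"tx":0,"ty":0,"tz":0.034,"twist":0}])

```text
t: 14.6
eef_pos: [0.6385, -0.0068, 0.0183]
ee_rot: [-3.141, 0.0, -1.627]
force: [-0.0, -0.0, -3.8]
width: 0.0295
gripper_force: 45.0
```

arm_command(commands=[{"tx":0,"ty":0,"tz":0.004,"twist":0},{"tx":0,"ty":0,"tz":0.008,"twist":0},{"tx":0,"ty":0,"tz":0.01,"twist":0},{"tx":0,"ty":0,"tz":0.01,"twist":0},{"tx":0,"ty":0,"tz":0.01,"twist":0},{"tx":0,"ty":0,"tz":0.01,"twist":0},{"tx":0,"ty":0,"tz":0.01,"twist":0},{"tx":0,"ty":0,"tz":0.01,"twist":0}])

```text
t: 15.27
eef_pos: [0.6385, -0.0068, 0.0167]
ee_rot: [-3.141, -0.0, -1.627]
force: [-3.1, 0.5, 5.5]
width: 0.0299
gripper_force: 45.0
```

arm_command(commands=[{"tx":0,"ty":0,"tz":0,"twist":0},{"tx":0,"ty":0,"tz":0,"twist":0},{"tx":0,"ty":0,"tz":0,"twist":0},{"tx":0,"ty":0,"tz":0,"twist":0},{"tx":0,"ty":0,"tz":-0.1,"twist":0},{"tx":0,"ty":0,"tz":-0.25,"twist":0},{"tx":0,"ty":0,"tz":-0.4,"twist":0},{"tx":0,"ty":0,"tz":-0.55,"twist":0}], claw=0.65)

```text
t: 15.93
eef_pos: [0.6381, -0.0069, 0.1543]
ee_rot: [3.141, -0.0, -1.627]
force: [1.2, 1.1, -0.0]
width: 0.0569
gripper_force: 0.0
```

```bash
python3 -c "
from h import *
plan((.44,-.1,.22,-.97))"
```

```text
t 15.93 pos [ 0.6381 -0.0069  0.1543] rot [ 3.141 -0.    -1.627] w 0.0569 F [ 1.2  1.1 -0. ]
(0.44, -0.1, 0.22, -0.97) -> tx 0.416 ty 0.770 tz -0.262 twist -0.2091
```

arm_command(commands=[{"tx":0.35,"ty":0.85,"tz":-0.26,"twist":-0.205},{"tx":0.35,"ty":0.85,"tz":-0.26,"twist":-0.205},{"tx":0.35,"ty":0.85,"tz":-0.26,"twist":-0.205},{"tx":0.35,"ty":0.85,"tz":-0.26,"twist":-0.205},{"tx":0.35,"ty":0.85,"tz":-0.26,"twist":-0.205},{"tx":0.35,"ty":0.85,"tz":-0.26,"twist":-0.205},{"tx":0.35,"ty":0.85,"tz":-0.26,"twist":-0.205},{"tx":0.35,"ty":0.85,"tz":-0.26,"twist":-0.205}])

```text
t: 16.6
eef_pos: [0.4207, -0.0826, 0.2194]
ee_rot: [-3.138, -0.001, -0.983]
force: [-0.1, 0.5, 0.1]
width: 0.057
gripper_force: 0.0
```

```bash
python3 e.py w5 bracket .03
```

```text
bracket 0.55 [307.8, 83.0, 352.3, 176.6] [ 0.4085 -0.1732] [0.0439 0.1006] [-146.0789  126.9339]
0.89 [330.  135.5] [ 0.4057 -0.1716  0.015 ]
t 16.75 pos [ 0.422  -0.082   0.2179] rot [-3.142 -0.    -0.983] w 0.0573 F [-0.   0.1  1.4]
```

View pics/w5.png

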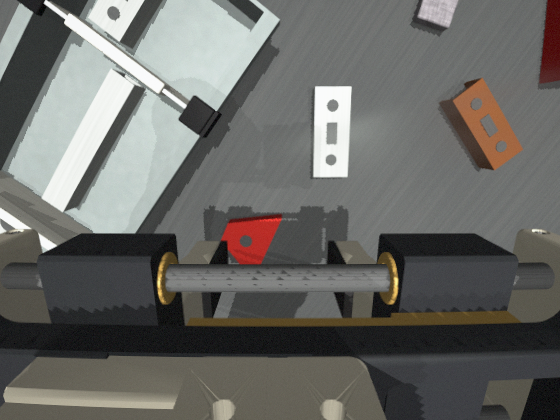

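The grey loose bracket is at (332,132) with its holes and slot visible. The brown look-alike is at (485,123) and the magnet at (250,240), both clear of it.

Run:
```python
from h import *
c=np.load("pics/w5.npy",allow_pickle=True).item()["cal"]
p=[atz(c,q,.03)[:2] for q in((315,87),(351,87),(348,177),(313,177))]
u=(p[0]+p[1])/2-(p[2]+p[3])/2;y=np.arctan2(u[1],u[0])
print(np.mean(p,0),np.linalg.norm(u),np.linalg.norm(p[0]-p[1]),y)
m=np.mean(p,0)
plan((*m,.08,y),(*m,.0115,y))
```

```text
[ 0.40752323 -0.17326482] 0.09937114452044747 0.03955698589682367 -0.9699833054519146
t 16.75 pos [ 0.422  -0.082   0.2179] rot [-3.142 -0.    -0.983] w 0.0573 F [-0.   0.1  1.4]
(np.float64(0.40752323427690973), np.float64(-0.1732648227482963), 0.08, np.float64(-0.9699833054519146)) -> tx 0.272 ty 0.251 tz 0.552 twist -0.0042
(np.float64(0.40752323427690973), np.float64(-0.1732648227482963), 0.0115, np.float64(-0.9699833054519146)) -> tx 0.272 ty 0.251 tz 0.826 twist -0.0042
```

arm_command(commands=[{"tx":0.27,"ty":0.25,"tz":0.2,"twist":-0.004},{"tx":0.27,"ty":0.25,"tz":0.35,"twist":-0.004},{"tx":0.27,"ty":0.25,"tz":0.45,"twist":-0.004},{"tx":0.27,"ty":0.25,"tz":0.58,"twist":-0.004},{"tx":0.27,"ty":0.25,"tz":0.7,"twist":-0.004},{"tx":0.27,"ty":0.25,"tz":0.78,"twist":-0.004},{"tx":0.27,"ty":0.25,"tz":0.815,"twist":-0.004},{"tx":0.27,"ty":0.25,"tz":0.825,"twist":-0.004}])

```text
t: 17.42
eef_pos: [0.4058, -0.1731, 0.0095]
ee_rot: [3.137, 0.003, -0.97]
force: [-0.4, -0.4, 0.6]
width: 0.0568
gripper_force: 0.0
```

arm_command(commands=[{"tx":0,"ty":0,"tz":0,"twist":0},{"tx":0,"ty":0,"tz":0,"twist":0},{"tx":0,"ty":0,"tz":0,"twist":0},{"tx":0,"ty":0,"tz":0,"twist":0},{"tx":0,"ty":0,"tz":0,"twist":0},{"tx":0,"ty":0,"tz":0,"twist":0},{"tx":0,"ty":0,"tz":0,"twist":0},{"tx":0,"ty":0,"tz":0,"twist":0}], claw=0, grip_force=40)

```text
t: 18.08
eef_pos: [0.4081, -0.1729, 0.0132]
ee_rot: [-3.139, -0.002, -0.97]
force: [-1.3, 1.6, 7.2]
width: 0.0396
gripper_force: 40.0
```

arm_command(commands=[{"tx":0,"ty":0,"tz":-0.03,"twist":0},{"tx":0,"ty":0,"tz":-0.1,"twist":0},{"tx":0,"ty":0,"tz":-0.18,"twist":0},{"tx":0,"ty":0,"tz":-0.26,"twist":0},{"tx":0,"ty":0,"tz":-0.36,"twist":0},{"tx":0,"ty":0,"tz":-0.46,"twist":0},{"tx":0,"ty":0,"tz":-0.56,"twist":0},{"tx":0,"ty":0,"tz":-0.6,"twist":0}])

```text
t: 18.75
eef_pos: [0.4077, -0.1732, 0.1658]
ee_rot: [-3.138, -0.003, -0.97]
force: [1.6, 0.3, -1.5]
width: 0.0396
gripper_force: 40.0
```

Run:
```python
from h import *
t=-.054;Rt=np.array([[np.cos(t),-np.sin(t)],[np.sin(t),np.cos(t)]])
g=np.array([.637,-.0155])+Rt@np.array([-.038,-.158]);print(g)
plan((*g,.16,-1.625),(*g,.0165,-1.625))
```

```text
[ 0.59052754 -0.17121869]
t 18.75 pos [ 0.4077 -0.1732  0.1658] rot [-3.138e+00 -3.000e-03 -9.700e-01] w 0.0396 F [ 1.6  0.3 -1.5]
(np.float64(0.5905275364856113), np.float64(-0.17121868909961901), 0.16, -1.625) -> tx 0.407 ty -0.608 tz 0.027 twist 0.2085
(np.float64(0.5905275364856113), np.float64(-0.17121868909961901), 0.0165, -1.625) -> tx 0.405 ty -0.605 tz 0.601 twist 0.2085
```

arm_command(commands=[{"tx":0.05,"ty":-0.08,"tz":0,"twist":0.035},{"tx":0.13,"ty":-0.18,"tz":0,"twist":0.07},{"tx":0.21,"ty":-0.3,"tz":0,"twist":0.105},{"tx":0.28,"ty":-0.42,"tz":0,"twist":0.14},{"tx":0.35,"ty":-0.53,"tz":0,"twist":0.175},{"tx":0.4,"ty":-0.6,"tz":0,"twist":0.208},{"tx":0.413,"ty":-0.61,"tz":0,"twist":0.208},{"tx":0.413,"ty":-0.61,"tz":0,"twist":0.208}])

```text
t: 19.42
eef_pos: [0.5913, -0.1719, 0.1613]
ee_rot: [3.14, 0.0, -1.623]
force: [-0.4, 1.0, -3.1]
width: 0.0397
gripper_force: 40.0
```

```bash
python3 c.py w6 divider_right_grip stored_bracket_mid tote
```

```text
cam [ 0.588 -0.242  0.318]
stored_bracket_mid 0.64 [201. 197.] [ 0.67  -0.181  0.019]
stored_bracket_mid 0.61 [172.4   3.7] [ 0.676 -0.359  0.019]
t 19.62 pos [ 0.59  -0.172  0.162] rot [ 3.141  0.    -1.623] w 0.0398 F [-1.1  1.2 -1.9]
```

View pics/w6.png

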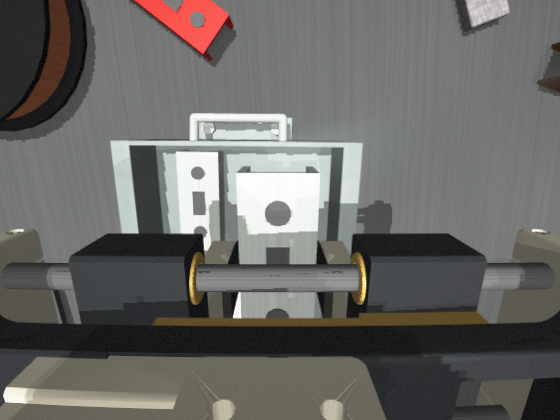

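The picture shows the tote's end wall at row 146, the twin at columns 177–218, and the held bracket at columns 238–320 with its far end at row 173.

Run:
```python
from h import *
np.set_printoptions(precision=4,suppress=True)
c=np.load("pics/w6.npy",allow_pickle=True).item()["cal"]
t=-.054;Rt=np.array([[np.cos(t),-np.sin(t)],[np.sin(t),np.cos(t)]]);o=np.array([.637,-.0155])
for n,uv,z in(("wall inner",(277,149),.062),("wall outer",(277,144),.062),("rimL",(111,143),.062),("rimR",(362,145),.062),("twin near top r",(218,152),.034),("twin l",(177,152),.034),("brk l",(238,174),.179),("brk r",(320,174),.179),("tcp",None,0)):
    p=atz(c,uv,z)[:2] if uv else np.array(get_state()["eef_pos"])[:2]
    print(n,p,"tote",Rt.T@(p-o))
```

```text
wall inner [ 0.5887 -0.2274] tote [-0.0368 -0.2142]
wall outer [ 0.5885 -0.2315] tote [-0.0368 -0.2183]
rimL [ 0.7301 -0.2407] tote [ 0.1051 -0.2198]
rimR [ 0.5164 -0.227 ] tote [-0.109  -0.2177]
twin near top r [ 0.6445 -0.2261] tote [ 0.0189 -0.2099]
twin l [ 0.6835 -0.2284] tote [ 0.0579 -0.21  ]
brk l [ 0.6075 -0.2233] tote [-0.0183 -0.2091]
brk r [ 0.5689 -0.2213] tote [-0.0569 -0.2091]
tcp [ 0.5896 -0.1721] tote [-0.0389 -0.1589]
```

arm_command(commands=[{"tx":0.005,"ty":0,"tz":0.05,"twist":0},{"tx":0.005,"ty":0,"tz":0.15,"twist":0},{"tx":0.005,"ty":0,"tz":0.25,"twist":0},{"tx":0.005,"ty":0,"tz":0.34,"twist":0},{"tx":0.005,"ty":0,"tz":0.42,"twist":0},{"tx":0.005,"ty":0,"tz":0.49,"twist":0},{"tx":0.005,"ty":0,"tz":0.535,"twist":0},{"tx":0.005,"ty":0,"tz":0.55,"twist":0}])

```text
t: 20.28
eef_pos: [0.5891, -0.1733, 0.023]
ee_rot: [3.139, 0.0, -1.624]
force: [-0.4, -0.3, -3.2]
width: 0.0397
gripper_force: 40.0
```

```bash
python3 -c "
from h import *
plan((.59,-.174,.0165,-1.625))"
```

```text
t 20.28 pos [ 0.5891 -0.1733  0.023 ] rot [ 3.139  0.    -1.624] w 0.0397 F [-0.4 -0.3 -3.2]
(0.59, -0.174, 0.0165, -1.625) -> tx 0.003 ty -0.004 tz 0.026 twist 0.0004
```

arm_command(commands=[{"tx":0,"ty":0,"tz":0.008,"twist":0},{"tx":0,"ty":0,"tz":0.016,"twist":0},{"tx":0,"ty":0,"tz":0.024,"twist":0},{"tx":0,"ty":0,"tz":0.03,"twist":0},{"tx":0,"ty":0,"tz":0.035,"twist":0},{"tx":0,"ty":0,"tz":0.035,"twist":0},{"tx":0,"ty":0,"tz":0.035,"twist":0},{"tx":0,"ty":0,"tz":0.035,"twist":0}])

```text
t: 20.95
eef_pos: [0.5914, -0.1733, 0.0173]
ee_rot: [-3.14, -0.0, -1.623]
force: [-3.5, 2.1, 7.4]
width: 0.0397
gripper_force: 40.0
```

arm_command(commands=[{"tx":0,"ty":0,"tz":0,"twist":0},{"tx":0,"ty":0,"tz":0,"twist":0},{"tx":0,"ty":0,"tz":0,"twist":0},{"tx":0,"ty":0,"tz":0,"twist":0},{"tx":0,"ty":0,"tz":-0.08,"twist":0},{"tx":0,"ty":0,"tz":-0.2,"twist":0},{"tx":0,"ty":0,"tz":-0.35,"twist":0},{"tx":0,"ty":0,"tz":-0.5,"twist":0}], claw=0.56)

```text
t: 21.62
eef_pos: [0.5901, -0.1734, 0.1413]
ee_rot: [3.14, -0.0, -1.624]
force: [1.6, -0.3, 0.1]
width: 0.049
gripper_force: 0.0
```

arm_command(commands=[{"tx":-0.8,"ty":0.4,"tz":-0.5,"twist":0},{"tx":-0.8,"ty":0.4,"tz":-0.5,"twist":0},{"tx":-0.8,"ty":0.4,"tz":-0.5,"twist":0},{"tx":-0.8,"ty":0.4,"tz":-0.5,"twist":0},{"tx":-0.8,"ty":0.4,"tz":-0.5,"twist":0},{"tx":-0.8,"ty":0.4,"tz":-0.5,"twist":0},{"tx":-0.8,"ty":0.4,"tz":-0.5,"twist":0},{"tx":-0.8,"ty":0.4,"tz":-0.5,"twist":0}])

```text
t: 22.28
eef_pos: [0.5016, 0.0338, 0.2677]
ee_rot: [-3.138, 0.002, -1.62]
force: [0.8, 0.1, -0.3]
width: 0.0489
gripper_force: 0.0
```

Run:
```python
from h import *
im=grab_frame("scene"); save(cv2.resize(im[170:340,130:400],None,fx=2.9,fy=2.9,interpolation=cv2.INTER_CUBIC),"fin.png"); plan()
```

```text
t 22.33 pos [0.5015 0.0327 0.2663] rot [-3.140e+00  1.000e-03 -1.621e+00] w 0.0491 F [ 0.2 -0.1 -0.6]
```

View pics/fin.png

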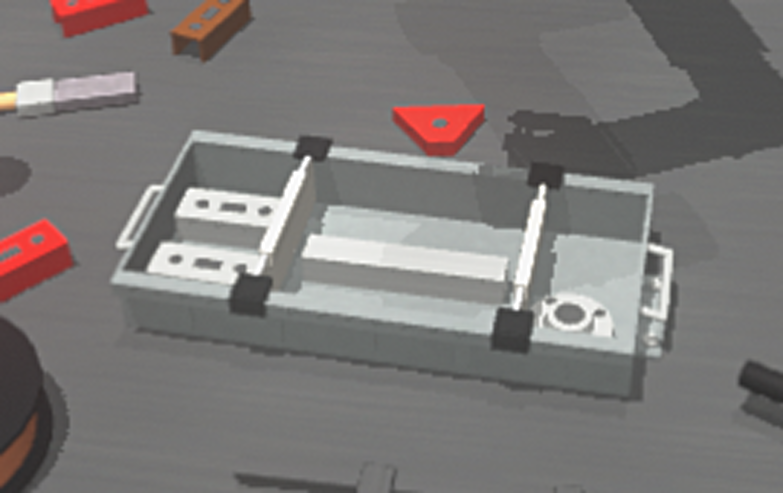

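All parts are in place: both brackets lie side by side at crop (230,208) and (200,260), the tube between the dividers at (405,257), and the flange flat in its bay at (570,313).

```bash
python3 -c "
from station import *
print(job_done())"
```

```text
the job is handed in; nothing more can be done
None
```

I handed the job in at about 22 s of the 67 s: dividers slid out, tube laid in the middle bay, and the loose bracket set beside its twin. The last picture showed all of this with the flange lying in its bay; the station returned no verdict.

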